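# Load the slide-box transfer car and prove its limit switch

### The arm

A 7-joint arm with a two-finger parallel gripper is mounted at the origin on the work surface. World frame = base frame: x ahead of the robot, y to its left, z up, the work surface at z = 0. Lengths are in m, angles in degrees, forces in N, time in s.
With the tool pointing down it reaches from about 0.425 to 0.875 m from the base axis. Payload 4.7 kg.
Tool frame: the origin (TCP) lies at the very end of the fingers, on their centre line; the grasp point (between the pads) lies 19 mm behind it; y points along the fingers, z is the direction in which the jaws open and shut, and the axes are right-handed (so a half turn about y gives the same grasp; the last joint's range is limited). The gripper opens to 87 mm and grips with 3 to 60 N. Pads are 19 mm wide; open, the fingers measure 117 mm over their backs; the gripper's body (75 mm by 190 mm) begins 51 mm behind the grasp point.
Start: joints at [75.235, 18.392, -4.016, 83.108, 1.295, 78.541, -3.26], TCP at [0.174, -0.626, 0.223] pointing down, gripper open.
Joint ranges: [-163.93, 163.93], [-17.29, 119.83], [-79.2, 71.16], [3.27, 140.29], [-89.18, 269.18], [5.43, 117.66], [-154.24, 154.24]. Speed limits (degrees/s): [147.25, 147.25, 180, 180, 180, 180, 180].

### API

Orientations are given as [roll, pitch, yaw] about the fixed x, y, z axes, in that order (R = Rz(yaw) Ry(pitch) Rx(roll)).
In Python, from cell import env gives the robot as it stands.
- The arm moves only by the shell command python3 -m pendant 'ROWS' [FORCE]. ROWS is JSON, one flat list of numbers, 7 for each row, row after row: the shift along the world's x, y, z in units of 40 mm (1.0 is 40 mm), then the turn, a rotation vector about the world's x, y, z in units of 10 degrees (1.0 is 10 degrees), then the finger opening in mm, from 0 to 87. In form: [x, y, z, wx, wy, wz, jaw, x, y, z, wx, wy, wz, jaw, ...]. A call has 1 to 10 rows; each row shifts and turns the commanded pose from where the row before left it; what a row does not reach is not made up. A row lasts 1/8 s, in which the tool goes at most 62.5 mm and 10.7 degrees, less where a joint would pass 70% of its speed; a pose out of reach is approached as far as the arm can. A call is refused whole if a number of a shift passes 1 or a number of a turn 1, either way. A call with a gripper value outside its range is refused whole. The fingers move at their own pace and stop on an object; FORCE is the grip in N (left out, the last holds). Time passes only in rows, so rows that do not move let the fingers close. It gives the time, the measured TCP pose, the force and the opening at its end, in the units of the state.
- env.get_obs(): the state, without advancing time (a new reading comes with each control period).
- env.read_camera(name): name is "scene" or "top"; returns a dict with "image" (384x512x3 uint8, red, green, blue), "fx", "fy", "cx", "cy" (pixels), "k1" (the pictures are not rectified: a ray, as slopes to the right and down, at radius r is drawn at 1 + k1 r^2 times it, then the intrinsics apply), "cam_to_world" (4x4, takes a point from camera to world coordinates). Camera axes: x right, y up, looking along -z (the intrinsics and any distortion apply to the point x, -y, -z); pixel columns grow to the right and rows downward; lengths in m; the calibration is good to about 2 mm. A picture is of the moment at which its call begins. There is no depth.
- env.sign_off(): hands the job in, once; it reports no verdict.
The state is a dict: "time_s": time; "qpos": joint angles; "joint_velocities": joint speeds; "effort": joint torques, N m; "tool_pos": TCP position; "tool_rot": TCP orientation; "force": force on the tool from outside, world axes, zero at the start; "wrist_torque": the same for the moment, N m; "grip_width": finger opening in m.
Only numpy, scipy, OpenCV 4.12 (cv2) and the standard library are available. Lean on these libraries where they do the work, as an engineer would, in place of code of your own. Each camera call takes 0.05 s, during which the arm holds its last target.

### The job

First prove the car's limit switch by hand: swing its roller arm over until it clicks, without forcing it to its end stop, and let it spring back. Then stack all the closed white slide boxes on the car's steel loading plate in one square, centred column, long sides along the rails, each box on a longer one (longest at the bottom, shortest on top). When the column stands, swing the roller arm once more until it clicks and let it spring back to report the car loaded; leave the glassware and other things on the bench where they are, and put the column right if anything has shifted.

Things in the scene. Friction and masses are not known exactly. Their poses are not given: they have to be found in the camera images.
- car: the transfer car, fixed: a plain steel loading plate 200 x 120 mm, top 20 mm above the bench, on two low rails (80 mm apart, 6 mm high) that run 320 mm from the plate's centre to the far side. Origin on the bench under the plate's centre; its x axis is the long side of the plate and the direction of the rails, z up
- plate (a point): centre of the top face of the loading plate, axes as the car's
- switch: the roller-lever limit switch, fixed: grey head 45 x 55 x 72 mm on an aluminium post with an 80 x 80 mm foot, top of the head 154 mm above the bench. Origin on the bench under the post; the lever is on its -x face and swings only towards its +y side, the side where the car is (a small steel rest pin on the -y side of the arm shows where it rests); z up
- lever (a joint): angle of the roller arm, rad: 0 upright at rest against its pin, grows as the arm swings towards the switch's +y side; clicks at 0.50, hits its end stop at 1.15 and counts as forced above 0.95. Springs back by itself; about 1.5 N at the roller to start it, 4 N at 0.6 rad. The pivot lies 130 mm above the bench over the switch's origin, the axis along the switch's x
- roller (a point): centre of the black roller (24 mm diameter, 18 mm wide, axis along the switch's x) at the top of the steel arm, 70 mm from the pivot, so 200 mm above the bench at rest, 47.5 mm to the -x side of the switch's origin; nothing stands within 60 mm of it on the switch's -y side above the foot
- box_a: closed white slide box, 135 x 68 x 36 mm (x, y, z), one of up to five alike but for size (135, 120, 105, 90, 75 mm long), some may be absent; 0.15 to 0.45 kg. Origin at the centre of its underside, x along its length, z up
- box_b: closed white slide box, 120 x 68 x 36 mm (x, y, z), one of up to five alike but for size (135, 120, 105, 90, 75 mm long), some may be absent; 0.15 to 0.45 kg. Origin at the centre of its underside, x along its length, z up
- box_c: closed white slide box, 105 x 68 x 36 mm (x, y, z), one of up to five alike but for size (135, 120, 105, 90, 75 mm long), some may be absent; 0.15 to 0.45 kg. Origin at the centre of its underside, x along its length, z up
- box_d: closed white slide box, 90 x 68 x 36 mm (x, y, z), one of up to five alike but for size (135, 120, 105, 90, 75 mm long), some may be absent; 0.15 to 0.45 kg. Origin at the centre of its underside, x along its length, z up
- box_e: closed white slide box, 75 x 68 x 36 mm (x, y, z), one of up to five alike but for size (135, 120, 105, 90, 75 mm long), some may be absent; 0.15 to 0.45 kg. Origin at the centre of its underside, x along its length, z up
- beaker: glass beaker, 72 mm diameter, 85 mm high; a bystander, not to be disturbed. Origin at the centre of its underside
- small_beaker: small glass beaker, 58 mm diameter, 65 mm high; a bystander, not to be disturbed. Origin at the centre of its underside
- jar: glass jar with green stopper, 50 mm diameter, 80 mm high; a bystander, not to be disturbed. Origin at the centre of its underside
- dish: flat glass dish, 90 mm diameter, 16 mm high; a bystander, not to be disturbed. Origin at the centre of its underside
- wash_bottle: white bottle with red cap, 64 mm diameter, 150 mm high; a bystander, not to be disturbed. Origin at the centre of its underside
- tweezers: steel tweezers lying flat, 130 mm long, 7 mm high; a bystander, not to be disturbed. Origin at the centre of its underside
- spoon: spoon lying flat, 150 mm long; a bystander, not to be disturbed. Origin at the centre of its underside

How it is judged:
By the outcome, as a careful person would: the job done as asked, in the order asked, and still so for the second after the job is handed in, with the robot touching nothing.
Of box_a, box_b, box_c, box_d, box_e only 3 to 5 are there at a start; the rules pass over those that are not, and their reading is None.
At some moment in a run one of box_e may be knocked a few centimetres aside while the robot is not near it.
It also fails if it takes over 210 s, if anything falls off the work surface, if the arm or the gripper's body presses on something with over 40 N, if the wrist force passes 120 N, or if a joint passes its speed limit or range.

## Working session

There is one attempt and no reset: what is moved stays moved. The work goes in short steps, Python scripts to look and compute and a shell command to move; the robot and the scene stay as the last step left them, time stands still between calls to the robot, and variables do not carry over. Pictures are saved under pics/ and viewed, and the job is handed in when it is done.

```bash
mkdir -p pics; ls
python3 - <<'E'
from cell import env
import cv2,numpy as np
print(env.get_obs())
for n in("scene","top"):
    c=env.read_camera(n)
    cv2.imwrite(f"pics/{n}0.png",c["image"][:,:,::-1])
    print(n,c["fx"],c["fy"],c["cx"],c["cy"],c["k1"]);print(np.round(c["cam_to_world"],4).tolist())
E
```

```text
pics
{'time_s': 0.0, 'qpos': array([75.23443724, 18.44001394, -4.01783334, 83.17328258,  1.29561962,
       78.54053999, -3.25963086]), 'joint_velocities': array([-0.07919113, -0.0664706 ,  0.15545049,  0.05776694,  0.04087177,
       -0.03046685,  0.0185118 ]), 'effort': array([ 8.35619267e-04, -4.91290784e+01, -4.03892091e-01, -3.12521982e+01,
       -6.40306226e-02,  4.37714683e-02,  1.86629445e-04]), 'tool_pos': array([ 0.17433408, -0.62562388,  0.2214652 ]), 'tool_rot': array([-9.01085511e+01, -5.52832516e-03, -1.64422041e+02]), 'force': array([ 0.20050226, -0.5288682 ,  0.38976824]), 'wrist_torque': array([-0.01301177,  0.03884761,  0.01823419]), 'grip_width': 0.0874591950306517}
scene 414.9680451055878 414.9680451055878 250.77780919503132 191.69542983656783 -0.05939832410665612
[[-0.0885, -0.8008, 0.5923, 1.2902], [0.996, -0.0638, 0.0626, 0.0744], [-0.0123, 0.5955, 0.8033, 1.1625], [0.0, 0.0, 0.0, 1.0]]
top 458.79235135746944 458.79235135746944 254.55964594161279 194.27127891106724 -0.1644816533010405
[[-0.0019, 0.9985, -0.0542, 0.4921], [-1.0, -0.0024, -0.0091, -0.0162], [-0.0092, 0.0542, 0.9985, 1.4363], [0.0, 0.0, 0.0, 1.0]]
```

View pics/scene0.png

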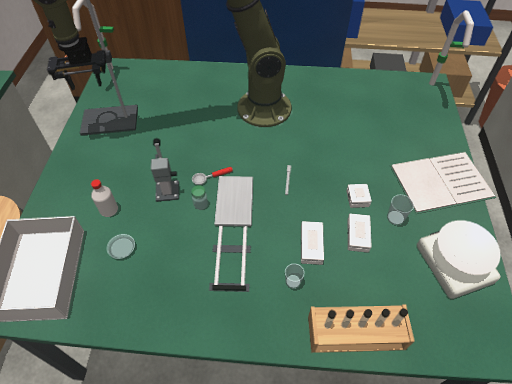

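View pics/top0.png

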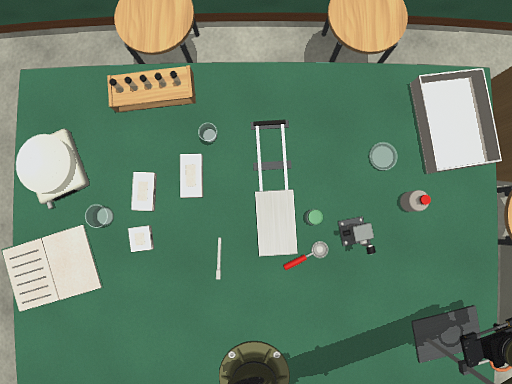

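```bash
cat > h.py <<'E'
from cell import env
import cv2,numpy as np
def cam(n):
    return env.read_camera(n)
def bp(c,uv,z):
    uv=np.atleast_2d(np.asarray(uv,float))
    d=np.stack([(uv[:,0]-c["cx"])/c["fx"],(uv[:,1]-c["cy"])/c["fy"]],1)
    s=d.copy()
    for _ in range(20): s=d/(1+c["k1"]*(s**2).sum(1,keepdims=True))
    M=np.array(c["cam_to_world"])
    r=np.c_[s[:,0],-s[:,1],-np.ones(len(s))]@M[:3,:3].T
    o=M[:3,3]
    t=(np.broadcast_to(z,len(s))-o[2])/r[:,2]
    return o+r*t[:,None]
def pj(c,P):
    P=np.atleast_2d(np.asarray(P,float));M=np.array(c["cam_to_world"])
    q=(P-M[:3,3])@M[:3,:3]
    s=np.c_[q[:,0]/-q[:,2],-q[:,1]/-q[:,2]]
    s=s*(1+c["k1"]*(s**2).sum(1,keepdims=True))
    return np.c_[s[:,0]*c["fx"]+c["cx"],s[:,1]*c["fy"]+c["cy"]]
def crop(c,x0,y0,x1,y1,k,name):
    im=c["image"][y0:y1,x0:x1,::-1]
    cv2.imwrite("pics/"+name,cv2.resize(im,None,fx=k,fy=k,interpolation=cv2.INTER_CUBIC))
E
python3 - <<'E'
from h import *
t=cam("top");s=cam("scene")
crop(t,100,110,400,290,2.6,"t1.png"); crop(t,240,170,400,290,5,"t2.png")
crop(s,130,130,290,250,5,"s1.png"); crop(s,270,150,430,300,4,"s2.png")
E
```

```text
(no output)
```

View pics/t1.png

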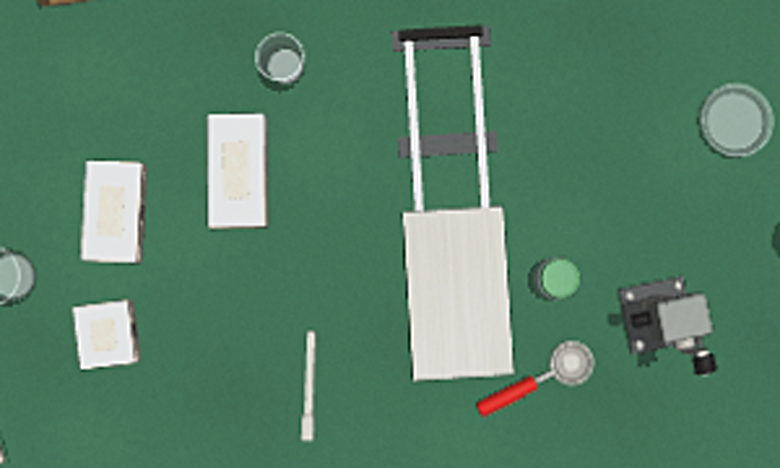

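View pics/t2.png

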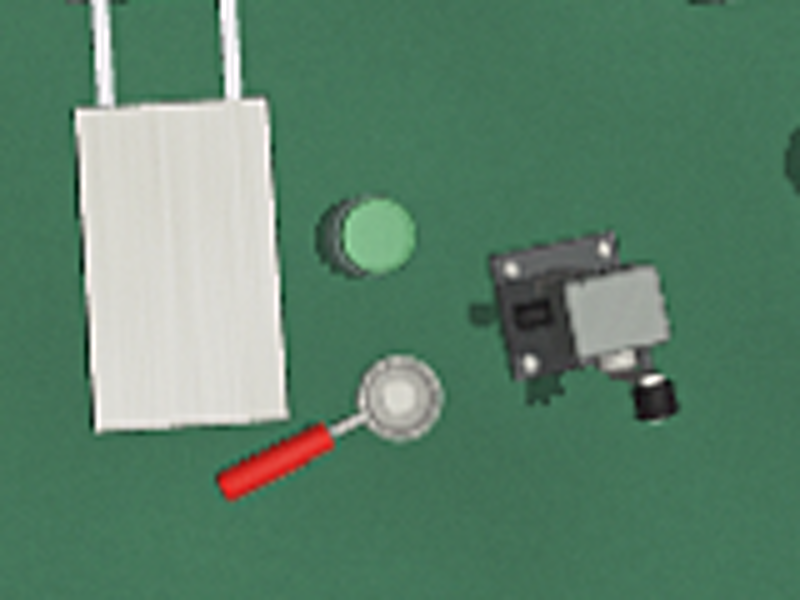

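View pics/s1.png

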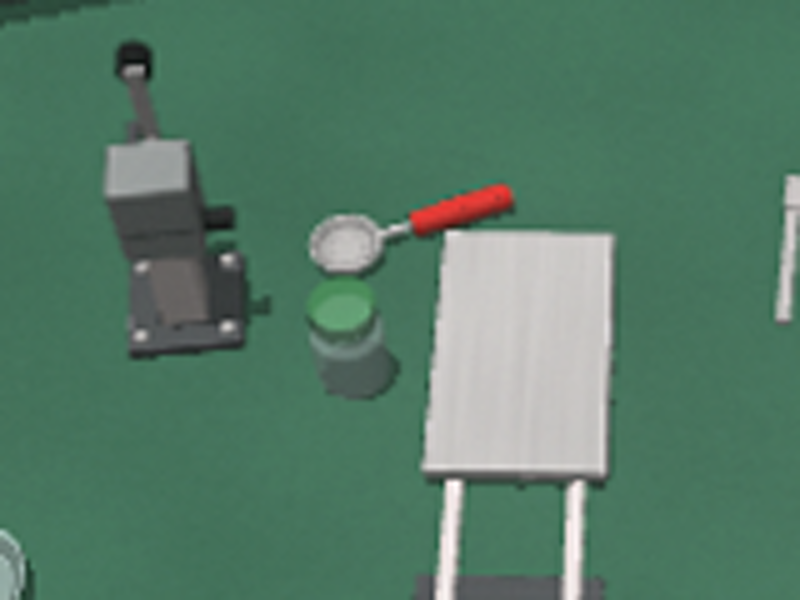

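View pics/s2.png

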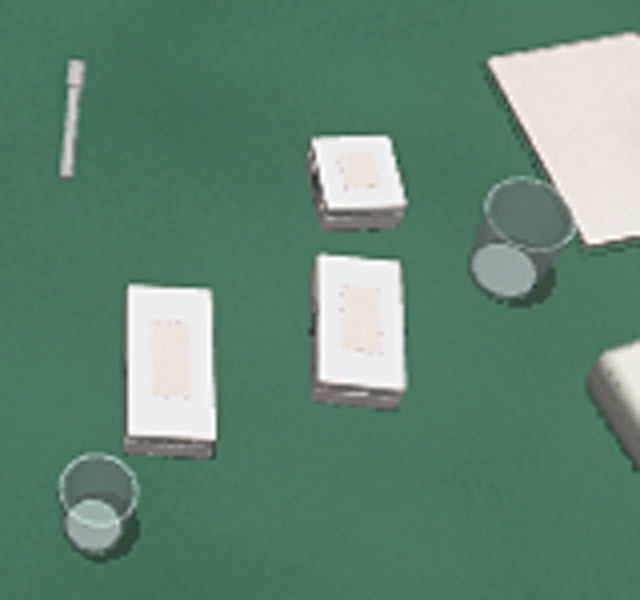

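```bash
cat >> h.py <<'E'
def boxes(c,z=0.036,lo=190,roi=(90,110,240,300)):
    im=c["image"].astype(int); m=((im.min(2)>lo)).astype(np.uint8)
    mm=np.zeros_like(m);x0,y0,x1,y1=roi;mm[y0:y1,x0:x1]=m[y0:y1,x0:x1]
    mm=cv2.morphologyEx(mm,cv2.MORPH_CLOSE,np.ones((9,9)))
    cs,_=cv2.findContours(mm,cv2.RETR_EXTERNAL,cv2.CHAIN_APPROX_NONE)
    out=[]
    for k in cs:
        if cv2.contourArea(k)<150: continue
        P=bp(c,cv2.convexHull(k)[:,0,:],z)[:,:2]
        (cx,cy),(w,h),a=cv2.minAreaRect((P*1000).astype(np.float32))
        if w<h: w,h=h,w;a+=90
        a=(a+90)%180-90
        out.append((round(cx,1),round(cy,1),round(w,1),round(h,1),round(a,1),k[:,0].mean(0).round(0).tolist()))
    return out
E
python3 - <<'E'
from h import *
t=cam("top");s=cam("scene")
for o in boxes(t):print("top",o)
for o in boxes(s,roi=(290,170,380,280)):print("scene",o)
pt=np.array([(77,108),(267,98),(288,418),(98,431)])/5+[240,170]
ps=np.array([(446,231),(614,234),(606,473),(424,468)])/5+[130,130]
for c,p in((t,pt),(s,ps)):
    P=bp(c,p,0.02)[:,:2];print("plate",P.round(4).tolist(),P.mean(0),
      cv2.minAreaRect((P*1000).astype(np.float32)))
# head
ph=np.array([(563,284),(655,265),(669,341),(583,364)])/5+[240,170]
P=bp(t,ph,.154)[:,:2];print("head",P.round(4).tolist(),P.mean(0))
ph=np.array([(112,148),(187,141),(190,185),(106,195)])/5+[130,130]
P=bp(s,ph,.154)[:,:2];print("headS",P.round(4).tolist(),P.mean(0))
# roller
print("roller",bp(t,np.array([657,396])/5+[240,170],.2),bp(s,np.array([134,60])/5+[130,130],.2))
pf=np.array([(490,257),(614,235),(515,380)])/5+[240,170];print("foot",bp(t,pf,.01).round(4).tolist())
pf=np.array([(131,355),(244,345)])/5+[130,130];print("footS",bp(s,pf,.0).round(4).tolist())
# bystanders
print("jar",bp(t,np.array([379,237])/5+[240,170],.08),"spoon",bp(t,np.array([(400,398),(230,485)])/5+[240,170],.01).round(3).tolist())
print("smallbk",bp(t,[(207,133)],.065),"beaker",bp(t,[(98,216)],.085))
E
```

```text
top (327.6, 494.8, 115.9, 32.8, -0.3, [93.0, 273.0])
top (432.8, 352.1, 73.6, 65.4, 7.2, [139.0, 238.0])
top (579.3, 343.6, 118.0, 65.7, -1.8, [142.0, 191.0])
top (628.3, 193.9, 130.6, 65.4, 0.3, [190.0, 175.0])
scene (628.9, 194.1, 133.5, 64.3, 1.0, [312.0, 241.0])
scene (580.9, 344.9, 118.5, 63.4, -2.9, [360.0, 230.0])
scene (433.5, 351.5, 72.7, 66.0, 6.9, [359.0, 193.0])
plate [[0.5772, -0.0059], [0.5832, -0.1235], [0.3856, -0.1355], [0.378, -0.0184]] [ 0.48100988 -0.07085112] ((481.3281555175781, -70.93675994873047), (199.59994506835938, 117.7523422241211), 3.6021664142608643)
plate [[0.3887, -0.1318], [0.3821, -0.0133], [0.5797, -0.0015], [0.5856, -0.1198]] [ 0.48403731 -0.06660222] ((484.2388916015625, -66.67228698730469), (198.4171905517578, 118.69337463378906), 3.4140970706939697)
head [[0.4696, -0.2795], [0.4799, -0.3322], [0.4371, -0.3399], [0.4246, -0.2906]] [ 0.45281219 -0.31053164]
headS [[0.4431, -0.3329], [0.4335, -0.2853], [0.47, -0.2756], [0.4823, -0.3276]] [ 0.45719989 -0.3053667 ]
roller [[ 0.40931    -0.32141529  0.2       ]] [[ 0.40744337 -0.3174412   0.2       ]]
foot [[0.4842, -0.2631, 0.01], [0.4975, -0.3417, 0.01], [0.4075, -0.2784, 0.01]]
footS [[0.4988, -0.3382, 0.0], [0.4841, -0.2615, 0.0]]
jar [[ 0.49674026 -0.18491897  0.08      ]] spoon [[0.397, -0.206, 0.01], [0.343, -0.1, 0.01]]
smallbk [[0.7529534  0.14018279 0.065     ]] beaker [[0.50100328 0.46793266 0.085     ]]
```

```bash
python3 -m pendant '[0.6,0.6,0,0,0,-0.5,0, 0.6,0.6,0,0,0,-0.06,0, 0.6,0.6,0,0,0,0,0, 0.6,0.6,0,0,0,0,0, 0.6,0.6,0,0,0,0,0, 0.6,0.6,0,0,0,0,0, 0.6,0.6,0,0,0,0,0, 0.6,0.6,0,0,0,0,0, 0.6,0.6,0,0,0,0,0, 0.6,0.6,0,0,0,0,0]' 20
```

```text
time_s: 1.55
tool_pos: [0.4151, -0.3853, 0.2227]
tool_rot: [-90.0, -0.0, -170.0]
force: [-0.4, -0.3, 0.3]
grip_width: 0.0017
```

```bash
python3 -m pendant '[0.12,0.02,-0.4,0,0,0,0, 0,0,-0.45,0,0,0,0, 0,0,-0.42,0,0,0,0, 0,0,0,0,0,0,0]'
python3 - <<'E'
from h import *
t=cam("top");s=cam("scene")
a=t["image"][190:270,340:420,::-1];b=s["image"][110:190,120:200,::-1]
cv2.imwrite("pics/sw1.png",cv2.resize(np.hstack([a,b]),None,fx=5,fy=5,interpolation=cv2.INTER_CUBIC))
E
```

```text
time_s: 2.05
tool_pos: [0.4171, -0.3854, 0.1693]
tool_rot: [-90.2, -0.2, -170.1]
force: [-0.2, 0.5, -0.2]
grip_width: 0.0006
```

View pics/sw1.png

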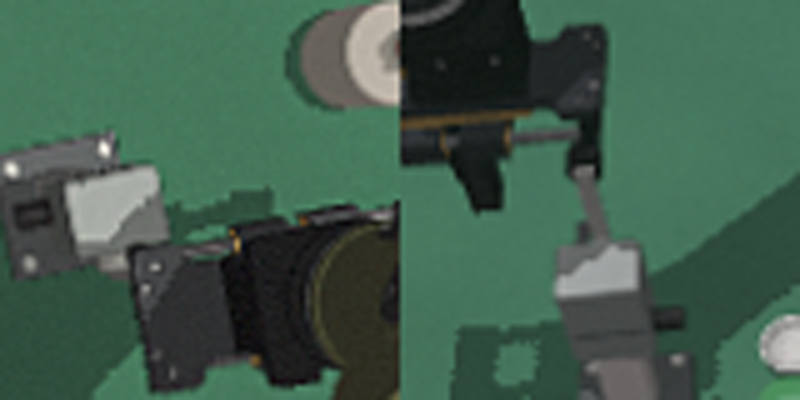

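```bash
python3 -m pendant '[-0.02,0.5,0.05,0,0,0,0, -0.05,0.3,0,0,0,0,0, 0,0,0,0,0,0,0]'; python3 -m pendant '[-0.02,0.15,0,0,0,0,0, 0,0,0,0,0,0,0]'; python3 -m pendant '[-0.02,0.1,0,0,0,0,0, 0,0,0,0,0,0,0]'; python3 -m pendant '[-0.02,0.1,0,0,0,0,0, 0,0,0,0,0,0,0]'
```

```text
time_s: 2.52
tool_pos: [0.417, -0.3518, 0.1745]
tool_rot: [-89.9, 0.0, -169.9]
force: [0.3, 0.3, -0.4]
grip_width: 0.0006
time_s: 2.78
tool_pos: [0.4157, -0.3471, 0.1738]
tool_rot: [-90.0, -0.0, -170.0]
force: [-0.2, -0.5, -0.5]
grip_width: 0.0004
time_s: 3.02
tool_pos: [0.4148, -0.3431, 0.1737]
tool_rot: [-90.0, -0.0, -170.0]
force: [-0.8, 0.2, -0.8]
grip_width: 0.0006
time_s: 3.28
tool_pos: [0.414, -0.3397, 0.1739]
tool_rot: [-89.9, -0.0, -170.0]
force: [-0.9, -1.6, 0.2]
grip_width: 0.0003
```

```bash
python3 -m pendant '[-0.03,0.15,0,0,0,0,0, -0.03,0.15,0,0,0,0,0, 0,0,0,0,0,0,0]'; python3 -m pendant '[-0.04,0.2,0,0,0,0,0, -0.04,0.2,0,0,0,0,0, 0,0,0,0,0,0,0]'
python3 - <<'E'
from h import *
t=cam("top");s=cam("scene")
a=t["image"][190:270,340:420,::-1];b=s["image"][110:190,120:200,::-1]
cv2.imwrite("pics/sw2.png",cv2.resize(np.hstack([a,b]),None,fx=5,fy=5,interpolation=cv2.INTER_CUBIC))
E
```

```text
time_s: 3.65
tool_pos: [0.4117, -0.327, 0.1741]
tool_rot: [-90.0, 0.0, -170.0]
force: [0.1, -1.6, 2.0]
grip_width: 0.0004
time_s: 4.03
tool_pos: [0.4084, -0.3115, 0.1739]
tool_rot: [-89.9, -0.0, -170.0]
force: [0.7, -5.1, 0.4]
grip_width: 0.0006
```

View pics/sw2.png

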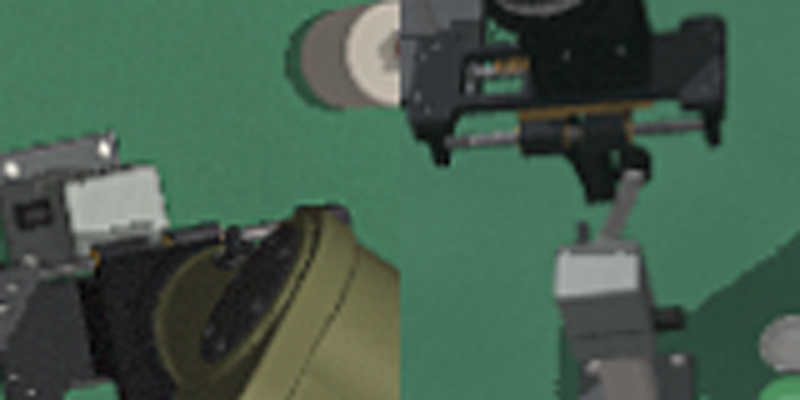

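```bash
cat >> h.py <<'E'
def rol(th,r=np.array([.4085,-.3195])):
    ys=np.array([-.174,.985]);p=r+ys*.07*np.sin(th);return [p[0],p[1],.13+.07*np.cos(th)]
E
python3 - <<'E'
from h import *
s=cam("scene")
for th in (0,.3,.4,.5,.6,.7): print(th,pj(s,rol(th)).round(1))
E
```

```text
0 [[156.1 142.2]]
0.3 [[162.7 142.4]]
0.4 [[164.9 142.8]]
0.5 [[167.1 143.3]]
0.6 [[169.1 143.9]]
0.7 [[171.1 144.7]]
```

```bash
python3 -m pendant '[-0.03,0.17,0,0,0,0,0, -0.03,0.17,0,0,0,0,0, 0,0,0,0,0,0,0]'
python3 - <<'E'
from h import *
t=cam("top");s=cam("scene")
a=t["image"][190:270,340:420,::-1];b=s["image"][110:190,120:200,::-1]
cv2.imwrite("pics/sw3.png",cv2.resize(np.hstack([a,b]),None,fx=5,fy=5,interpolation=cv2.INTER_CUBIC))
E
```

```text
time_s: 4.55
tool_pos: [0.4062, -0.2983, 0.1742]
tool_rot: [-89.9, 0.0, -170.0]
force: [0.6, -5.0, 2.2]
grip_width: 0.0011
```

View pics/sw3.png

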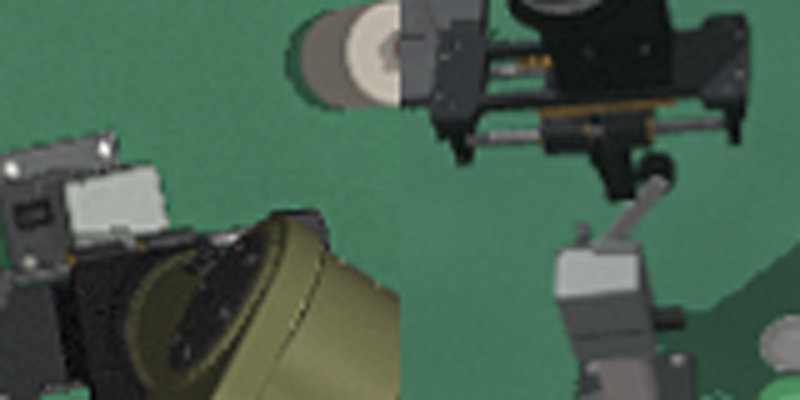

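```bash
python3 -m pendant '[0.05,-0.3,0,0,0,0,0, 0.05,-0.3,0,0,0,0,0, 0.05,-0.3,0,0,0,0,0, 0.05,-0.3,0,0,0,0,0, 0.06,-0.4,0,0,0,0,0, 0.06,-0.4,0,0,0,0,0, 0,0,0.8,0,0,0,0, 0,0,0.8,0,0,0,0, 0,0,0.8,0,0,0,0, 0,0,0.8,0,0,0,80]'
python3 - <<'E'
from h import *
s=cam("scene")
b=s["image"][110:190,120:200,::-1]
cv2.imwrite("pics/sw4.png",cv2.resize(b,None,fx=5,fy=5,interpolation=cv2.INTER_CUBIC))
E
```

```text
time_s: 5.9
tool_pos: [0.4187, -0.3783, 0.3027]
tool_rot: [-90.0, -0.0, -170.0]
force: [-0.4, 0.3, 0.5]
grip_width: 0.0051
```

View pics/sw4.png

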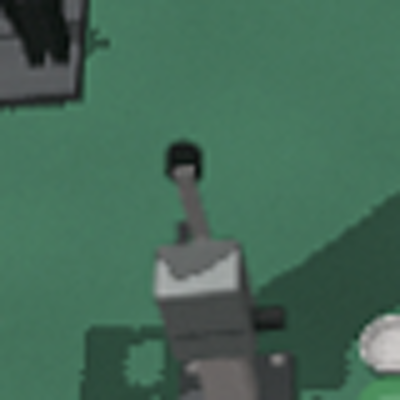

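```bash
python3 -m pendant '[0.29,0.8,0,0,0,-0.3,87, 0.29,0.8,0,0,0,-0.3,87, 0.29,0.8,0,0,0,-0.35,87, 0.29,0.8,0,0,0,0,87, 0.29,0.8,0,0,0,0,87, 0.29,0.8,0,0,0,0,87, 0.29,0.8,0,0,0,0,87, 0.29,0.8,0,0,0,0,87, 0.29,0.8,0,0,0,0,87, 0.29,0.8,0,0,0,0,87]' 25;  python3 -m pendant '[0.29,0.8,0,0,0,0,87, 0.29,0.8,0,0,0,0,87, 0.29,0.8,0,0,0,0,87, 0.29,0.8,0,0,0,0,87, 0.29,0.8,0,0,0,0,87, 0.29,0.8,0,0,0,0,87, 0.29,0.8,0,0,0,0,87, 0.29,0.7,0,0,0,0,87, 0,0,0,0,0,0,87]'
```

```text
time_s: 7.2
tool_pos: [0.5354, -0.0572, 0.3016]
tool_rot: [-90.0, -0.0, -179.5]
force: [-0.6, -0.5, -0.6]
grip_width: 0.0868
time_s: 8.32
tool_pos: [0.6275, 0.1969, 0.3007]
tool_rot: [-90.1, -0.1, -179.3]
force: [-0.6, 0.1, -0.3]
grip_width: 0.0868
```

```bash
python3 -m pendant '[0.02,-0.07,-1,0,0,0,87, 0,0,-1,0,0,0,87, 0,0,-1,0,0,0,87, 0,0,-1,0,0,0,87, 0,0,-1,0,0,0,87, 0,0,-1,0,0,0,87, 0,0,-0.6,0,0,0,87, 0,0,-0.4,0,0,0,87, 0,0,-0.25,0,0,0,87, 0,0,0,0,0,0,87]'
```

```text
time_s: 9.57
tool_pos: [0.6285, 0.1911, 0.0116]
tool_rot: [-90.0, -0.0, -179.5]
force: [-0.0, -0.4, 0.8]
grip_width: 0.0868
```

```bash
python3 -m pendant '[0,0.06,-0.08,0,0,0,87, 0,0,0,0,0,0,87, 0,0,0,0,0,0,60, 0,0,0,0,0,0,60, 0,0,0,0,0,0,60, 0,0,0,0,0,0,60, 0,0,0,0,0,0,60, 0,0,0,0,0,0,60]' 25; python3 -m pendant '[0,0,0.3,0,0,0,55, 0,0,0.6,0,0,0,55, 0,0,1,0,0,0,55, 0,0,0.8,0,0,0,55, 0,0,0,0,0,0,55]'
```

```text
time_s: 10.58
tool_pos: [0.6286, 0.1939, 0.0087]
tool_rot: [-90.0, 0.0, -179.5]
force: [0.0, 0.9, 2.0]
grip_width: 0.0679
time_s: 11.2
tool_pos: [0.6302, 0.1947, 0.1198]
tool_rot: [-90.1, 0.3, -179.5]
force: [0.1, -0.1, -2.8]
grip_width: 0.0677
```

Run:
```python
from h import *
t=cam("top");s=cam("scene")
C=np.array([.4827,-.0688]);a=np.radians(3.5)
def edges(c,C,a):
    g=cv2.cvtColor(c["image"],cv2.COLOR_RGB2GRAY).astype(np.float32)
    hsv=c["image"].astype(np.float32); g=hsv[:,:,0]  # red: green cloth is dark in red
    ex=np.array([np.cos(a),np.sin(a)]);ey=np.array([-ex[1],ex[0]])
    out={}
    for nm,n,tg,h,L in(("+x",ex,ey,.1,.05),("-x",-ex,ey,.1,.05),("+y",ey,ex,.06,.085),("-y",-ey,ex,.06,.085)):
        pts=[]
        for l in np.linspace(-L,L,31):
            if nm=="+x" and 0.03<abs(l)<.05: continue
            d=np.arange(-.012,.012,.0005)
            P=C+tg*l+np.outer(h+d,n)
            uv=pj(c,np.c_[P,np.full(len(P),.02)]).astype(np.float32)
            v=cv2.remap(g,uv[:,0][None],uv[:,1][None],cv2.INTER_LINEAR)[0]
            # subpixel: half-level crossing
            hi,lo=v[:6].mean(),v[-6:].mean(); m=(hi+lo)/2
            i=np.where((v[:-1]>=m)&(v[1:]<m))[0]
            if hi-lo<30 or len(i)==0: continue
            i=i[0];pts.append((l,d[i]+.0005*(v[i]-m)/(v[i]-v[i+1])))
        pts=np.array(pts);k=np.polyfit(pts[:,0],pts[:,1],1);r=np.abs(np.polyval(k,pts[:,0])-pts[:,1])
        pts=pts[r<np.median(r)*3+1e-4];k=np.polyfit(pts[:,0],pts[:,1],1)
        out[nm]=(round(np.polyval(k,0)*1000,2),round(np.degrees(np.arctan(k[0])),2),len(pts))
    print(out)
    dx=(out["+x"][0]-out["-x"][0])/2e3;dy=(out["+y"][0]-out["-y"][0])/2e3
    print("centre",C+ex*dx+ey*dy)
edges(t,C,a);edges(s,C,a)
```

```text
{'+x': (np.float64(-0.81), np.float64(0.41), 20), '-x': (np.float64(0.32), np.float64(-0.18), 31), '+y': (np.float64(-0.49), np.float64(-0.01), 31), '-y': (np.float64(-0.83), np.float64(0.1), 31)}
centre [ 0.48212568 -0.06866481]
{'+x': (np.float64(-0.22), np.float64(0.63), 18), '-x': (np.float64(-0.22), np.float64(-0.68), 31), '+y': (np.float64(-0.6), np.float64(0.02), 28), '-y': (np.float64(-0.34), np.float64(0.05), 31)}
centre [ 0.48270794 -0.06892976]
```

```bash
python3 -m pendant '[-0.25,-0.4,0,0,0,0.29,55, -0.4,-0.7,0,0,0,0,55, -0.4,-0.73,0,0,0,0,55, -0.4,-0.73,0,0,0,0,55, -0.4,-0.73,0,0,0,0,55, -0.4,-0.73,0,0,0,0,55, -0.4,-0.73,0,0,0,0,55, -0.4,-0.73,0,0,0,0,55, -0.4,-0.7,0,0,0,0,55, -0.25,-0.4,0,0,0,0,55]';python3 -m pendant '[0,0,0,0,0,0,55,0,0,0,0,0,0,55]'
```

```text
time_s: 12.55
tool_pos: [0.4779, -0.0711, 0.1145]
tool_rot: [-90.0, -0.2, -176.8]
force: [1.0, -1.2, -2.7]
grip_width: 0.0679
time_s: 12.8
tool_pos: [0.4803, -0.0682, 0.1158]
tool_rot: [-90.1, -0.1, -176.6]
force: [0.9, -0.2, -2.5]
grip_width: 0.0679
```

```bash
python3 -m pendant '[0.05,-0.015,-0.7,0,0,0,55, 0,0,-0.7,0,0,0,55, 0,0,-0.4,0,0,0,55, 0,0,-0.2,0,0,0,55,0,0,0,0,0,0,55]';python3 -m pendant '[0,0,0,0,0,0,55]'
```

```text
time_s: 13.42
tool_pos: [0.4826, -0.0695, 0.0365]
tool_rot: [-90.0, -0.0, -176.6]
force: [0.4, -0.6, -2.1]
grip_width: 0.0679
time_s: 13.55
tool_pos: [0.4834, -0.07, 0.0375]
tool_rot: [-90.0, 0.1, -176.6]
force: [-0.8, 1.1, -1.8]
grip_width: 0.0681
```

```bash
python3 -m pendant '[0,0,-0.1,0,0,0,55,0,0,-0.05,0,0,0,55,0,0,0,0,0,0,55]';python3 -m pendant '[0,0,-0.04,0,0,0,55,0,0,0,0,0,0,55]';python3 -m pendant '[0,0,-0.04,0,0,0,55,0,0,0,0,0,0,55]'
```

```text
time_s: 13.92
tool_pos: [0.4823, -0.07, 0.0305]
tool_rot: [-90.0, -0.0, -176.6]
force: [-0.9, -0.7, -2.9]
grip_width: 0.0679
time_s: 14.18
tool_pos: [0.4824, -0.07, 0.0289]
tool_rot: [-90.0, -0.0, -176.6]
force: [-0.4, -0.4, -3.0]
grip_width: 0.0676
time_s: 14.42
tool_pos: [0.4826, -0.07, 0.0287]
tool_rot: [-90.0, -0.0, -176.6]
force: [-4.1, 0.3, 9.0]
grip_width: 0.0679
```

```bash
python3 -m pendant '[0,0.03,0.04,0,0,0,55,0,0,0,0,0,0,55,0,0,-0.03,0,0,0,55,0,0,0,0,0,0,55]';python3 -m pendant '[0,0,0,0,0,0,72,0,0,0,0,0,0,80,0,0,0,0,0,0,80,0,0,0.3,0,0,0,80,0,0,0.8,0,0,0,80,0,0,1,0,0,0,80,0,0,1,0,0,0,80,0,0,1,0,0,0,87,0,0.5,1,0,0,0,87]'
```

```text
time_s: 14.92
tool_pos: [0.4826, -0.0687, 0.0287]
tool_rot: [-90.0, -0.0, -176.6]
force: [-3.3, 0.2, 7.7]
grip_width: 0.0678
time_s: 16.05
tool_pos: [0.4824, -0.0499, 0.2339]
tool_rot: [-89.9, 0.1, -176.8]
force: [-0.5, 0.3, -0.2]
grip_width: 0.0861
```

```bash
python3 -m pendant '[0.24,0.98,0.2,0,0,-0.3,87,0.24,0.98,0,0,0,-0.26,87,0.24,0.98,0,0,0,0,87,0.24,0.98,0,0,0,0,87,0.24,0.98,0,0,0,0,87,0.24,0.98,0,0,0,0,87,0.24,0.98,0,0,0,0,87,0.24,0.98,0,0,0,0,87,0.24,0.98,0,0,0,0,87,0.24,0.98,0,0,0,0,87]'
cat >> h.py <<'E'
def rect(c,C,deg,L,W,z,ch=None,verb=True):
    """refine rectangle centre by edge search around guess; dims L,W at height z"""
    C=np.array(C);a=np.radians(deg)
    g=c["image"].astype(np.float32)
    ex=np.array([np.cos(a),np.sin(a)]);ey=np.array([-ex[1],ex[0]]);out={}
    for nm,n,tg,h,l2 in(("+x",ex,ey,L/2,W*.4),("-x",-ex,ey,L/2,W*.4),("+y",ey,ex,W/2,L*.42),("-y",-ey,ex,W/2,L*.42)):
        pts=[]
        for l in np.linspace(-l2,l2,31):
            d=np.arange(-.009,.009,.0005);P=C+tg*l+np.outer(h+d,n)
            uv=pj(c,np.c_[P,np.full(len(P),z)]).astype(np.float32)
            v=cv2.remap(g,uv[:,0][None],uv[:,1][None],cv2.INTER_LINEAR)[0].sum(1)
            w=cv2.GaussianBlur(v[None],(5,1),1)[0];gr=-np.diff(w);i=gr.argmax()
            if gr[i]<8: continue
            pts.append((l,d[i]+.00025))
        if len(pts)<6: out[nm]=None;continue
        pts=np.array(pts);k=[0,np.median(pts[:,1])]
        for _ in range(3):
            r=np.abs(np.polyval(k,pts[:,0])-pts[:,1]);q=pts[r<=max(.0012,np.median(r)*1.5)];k=np.polyfit(q[:,0],q[:,1],1)
        out[nm]=(round(float(np.polyval(k,0))*1e3,2),round(float(np.degrees(k[0])),2),len(q))
    return out
E
python3 - <<'E'
from h import *
t=cam("top");s=cam("scene")
for n,c in(("t",t),("s",s)):
    print(n,"A",rect(c,(.4824,-.0688),3.4,.135,.068,.056))
    print(n,"B",rect(c,(.580,.3443),-2.2,.120,.068,.036))
    print(n,"E",rect(c,(.433,.352),7,.075,.068,.036))
print(boxes(t,z=.036)[1:] )
a=t["image"][160:270,240:400,::-1];cv2.imwrite("pics/p1.png",cv2.resize(a,None,fx=5,fy=5,interpolation=cv2.INTER_CUBIC))
a=s["image"][130:270,150:300,::-1];cv2.imwrite("pics/p2.png",cv2.resize(a,None,fx=4,fy=4,interpolation=cv2.INTER_CUBIC))
E
```

```text
time_s: 17.3
tool_pos: [0.579, 0.3442, 0.2406]
tool_rot: [-90.0, 0.0, 177.7]
force: [0.1, 0.3, 0.2]
grip_width: 0.087
t A {'+x': (-2.62, -0.51, 22), '-x': (-0.09, 0.4, 18), '+y': (-0.99, 0.34, 26), '-y': (-1.57, -0.58, 24)}
t B {'+x': (-2.99, -6.08, 10), '-x': (0.81, 0.04, 26), '+y': (2.68, 1.95, 6), '-y': (-0.59, 0.02, 25)}
t E {'+x': None, '-x': None, '+y': None, '-y': None}
s A {'+x': (0.76, -0.24, 26), '-x': (4.72, 1.27, 22), '+y': (-1.41, 0.51, 23), '-y': (-0.63, 0.18, 22)}
s B {'+x': (0.59, -1.21, 21), '-x': (-1.26, 1.32, 23), '+y': (-0.54, -2.2, 23), '-y': (-1.16, 1.11, 26)}
s E {'+x': (0.25, 1.38, 28), '-x': (0.02, -0.53, 17), '+y': (-0.86, 0.66, 26), '-y': (-0.53, -1.42, 23)}
[]
```

View pics/p1.png

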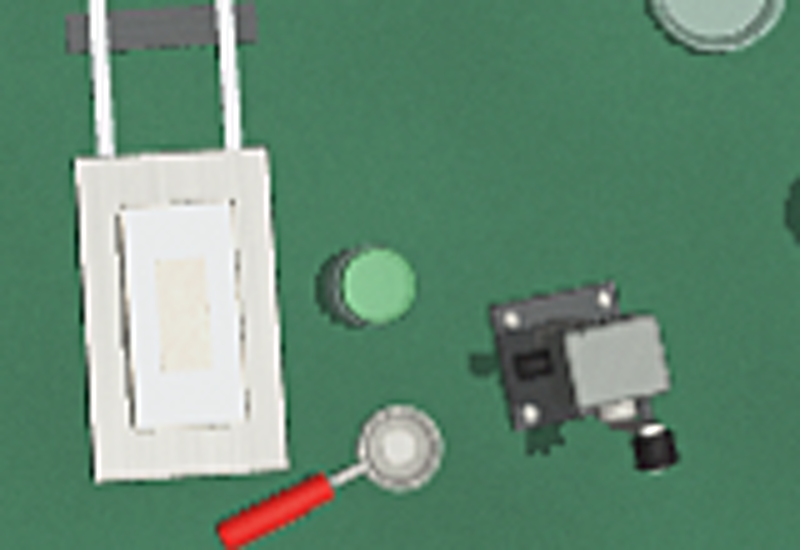

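View pics/p2.png

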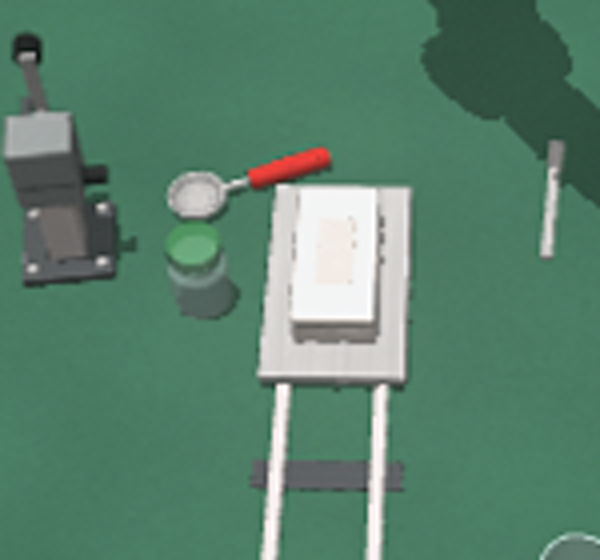

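Run:
```python
from h import *
t=cam("top");s=cam("scene")
print(t["image"][225,262],t["image"][225,284],t["image"][210,258],s["image"][200,226],s["image"][200,246])
for lo in(222,228,232):
  print(lo,boxes(t,z=.056,lo=lo,roi=(254,190,302,260)),boxes(s,z=.056,lo=lo,roi=(210,174,255,214)))
print([o for o in boxes(s,roi=(290,170,380,280))])
```

```text
[228 228 222] [234 235 236] [223 223 217] [243 244 244] [218 215 213]
222 [(485.2, -67.0, 194.8, 114.5, 3.5, [275.0, 222.0])] [(481.3, -56.6, 131.9, 92.2, 4.6, [236.0, 193.0])]
228 [(485.2, -67.0, 194.8, 114.5, 3.5, [274.0, 221.0])] [(482.4, -69.7, 131.9, 65.5, 4.5, [233.0, 193.0])]
232 [(482.6, -67.3, 189.7, 114.5, 3.5, [274.0, 226.0])] [(482.4, -69.6, 131.9, 65.2, 4.5, [233.0, 193.0])]
[(606.7, 347.9, 81.8, 65.8, -19.3, [359.0, 238.0]), (433.3, 351.3, 71.4, 67.9, 4.6, [360.0, 191.0])]
```

```bash
python3 -m pendant '[0.02,0,-1,0,0,0,87, 0,0,-1,0,0,0,87, 0,0,-1,0,0,0,87, 0,0,-1,0,0,0,87, 0,0,-0.8,0,0,0,87, 0,0,-0.6,0,0,0,87, 0,0,-0.36,0,0,0,87, 0,0,0,0,0,0,87,0,0,0,0,0,0,87]'
```

```text
time_s: 18.62
tool_pos: [0.5801, 0.3439, 0.0107]
tool_rot: [-90.1, 0.1, 177.8]
force: [0.1, -0.1, 0.3]
grip_width: 0.0872
```

```bash
python3 -m pendant '[0,0,-0.05,0,0,0,87, 0,0,0,0,0,0,60, 0,0,0,0,0,0,60, 0,0,0,0,0,0,60, 0,0,0,0,0,0,60, 0,0,0,0,0,0,60, 0,0,0,0,0,0,60]' 25; python3 -m pendant '[0,0,0.3,0,0,0,55, 0,0,0.6,0,0,0,55, 0,0,1,0,0,0,55, 0,0,1,0,0,0,55,0,0,0.3,0,0,0,55, 0,0,0,0,0,0,55]'
```

```text
time_s: 19.5
tool_pos: [0.5793, 0.3435, 0.0076]
tool_rot: [-90.0, 0.0, 177.8]
force: [0.1, 1.8, 1.5]
grip_width: 0.068
time_s: 20.25
tool_pos: [0.5795, 0.3433, 0.1362]
tool_rot: [-90.0, 0.1, 177.8]
force: [-0.6, -0.1, -3.6]
grip_width: 0.0678
```

```bash
python3 -m pendant '[-0.1,-0.45,0,0,0,0.28,55, -0.2,-0.85,0,0,0,0.28,55, -0.22,-0.9,0,0,0,0,55, -0.22,-0.9,0,0,0,0,55, -0.22,-0.9,0,0,0,0,55, -0.22,-0.9,0,0,0,0,55, -0.22,-0.9,0,0,0,0,55, -0.22,-0.9,0,0,0,0,55, -0.22,-0.9,0,0,0,0,55, -0.22,-0.9,0,0,0,0,55]';python3 -m pendant '[-0.22,-0.9,0,0,0,0,55, -0.2,-0.5,0,0,0,0,55, -0.18,-0.4,0,0,0,0,55, 0,0,0,0,0,0,55,0,0,0,0,0,0,55]'
```

```text
time_s: 21.5
tool_pos: [0.495, 0.0018, 0.1336]
tool_rot: [-90.0, -0.2, -176.6]
force: [0.6, -0.6, -3.4]
grip_width: 0.0676
time_s: 22.12
tool_pos: [0.4725, -0.0678, 0.1346]
tool_rot: [-90.1, -0.1, -176.6]
force: [-0.5, 0.4, -3.5]
grip_width: 0.0678
```

```bash
python3 -m pendant '[0.24,-0.03,0,0,0,0,55,0,0,-0.7,0,0,0,55, 0,0,-0.5,0,0,0,55, 0,0,-0.3,0,0,0,55, 0,0,0,0,0,0,55,0,0,0,0,0,0,55]';python3 -m pendant '[0,0,0,0,0,0,55]'
```

```text
time_s: 22.88
tool_pos: [0.4834, -0.0698, 0.0761]
tool_rot: [-90.0, 0.1, -176.6]
force: [1.1, 0.0, -3.7]
grip_width: 0.0679
time_s: 23.0
tool_pos: [0.4833, -0.0701, 0.0762]
tool_rot: [-90.0, 0.1, -176.6]
force: [-0.8, 0.2, -4.0]
grip_width: 0.0681
```

```bash
python3 -m pendant '[-0.03,0.02,-0.15,0,0,0,55,0,0,-0.08,0,0,0,55,0,0,0,0,0,0,55]';python3 -m pendant '[0,0,-0.05,0,0,0,55,0,0,0,0,0,0,55]';python3 -m pendant '[0,0,-0.04,0,0,0,55,0,0,0,0,0,0,55]'
```

```text
time_s: 23.38
tool_pos: [0.4809, -0.0692, 0.0658]
tool_rot: [-90.0, -0.0, -176.6]
force: [1.2, 0.8, -4.2]
grip_width: 0.0678
time_s: 23.62
tool_pos: [0.4812, -0.0691, 0.0641]
tool_rot: [-90.0, -0.0, -176.6]
force: [0.6, 0.3, -3.1]
grip_width: 0.0676
time_s: 23.88
tool_pos: [0.4815, -0.0692, 0.0635]
tool_rot: [-90.0, -0.0, -176.6]
force: [-2.8, -0.5, 6.0]
grip_width: 0.0679
```

```bash
python3 -m pendant '[0,0,0,0,0,0,72,0,0,0,0,0,0,80,0,0,0,0,0,0,80,0,0,0.3,0,0,0,80,0,0,0.8,0,0,0,80,0,0,1,0,0,0,80,0,0,1,0,0,0,80,0,0,1,0,0,0,87,0,0.5,1,0,0,0,87]';python3 -m pendant '[0,1,0,0,0,0.35,87,0,1,0,0,0,0,87,0,1,0,0,0,0,87,0,0,0,0,0,0,87]'
python3 - <<'E'
from h import *
t=cam("top");s=cam("scene")
print("t",boxes(t)); print("s",boxes(s,roi=(290,170,380,280)))
for n,c in(("t",t),("s",s)): print(n,"E",rect(c,(.433,.352),7,.075,.068,.036))
cv2.imwrite("pics/s5.png",s["image"][:,:,::-1]);cv2.imwrite("pics/t5.png",t["image"][:,:,::-1])
E
```

```text
time_s: 25.0
tool_pos: [0.4812, -0.0503, 0.2687]
tool_rot: [-89.9, 0.1, -176.8]
force: [0.8, -0.1, 0.8]
grip_width: 0.086
time_s: 25.5
tool_pos: [0.4809, 0.0751, 0.2677]
tool_rot: [-90.0, 0.1, -172.7]
force: [-0.5, -0.1, -0.4]
grip_width: 0.0874
t [(327.6, 494.8, 115.9, 32.8, -0.3, [93.0, 273.0]), (432.8, 352.1, 73.6, 65.4, 7.2, [139.0, 238.0])]
s [(433.3, 351.3, 71.4, 67.9, 4.6, [359.0, 193.0])]
t E {'+x': (-0.37, -0.05, 26), '-x': (-0.39, 1.19, 29), '+y': (-1.13, 0.22, 25), '-y': (-0.99, -0.88, 24)}
s E {'+x': (0.17, 1.37, 30), '-x': (-0.22, -1.54, 30), '+y': (-0.77, 0.27, 25), '-y': (-0.26, 0.84, 22)}
```

View pics/s5.png

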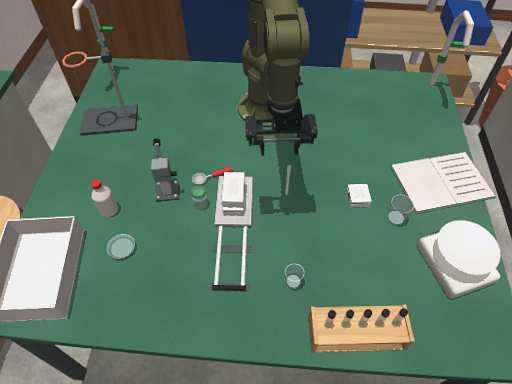

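View pics/t5.png

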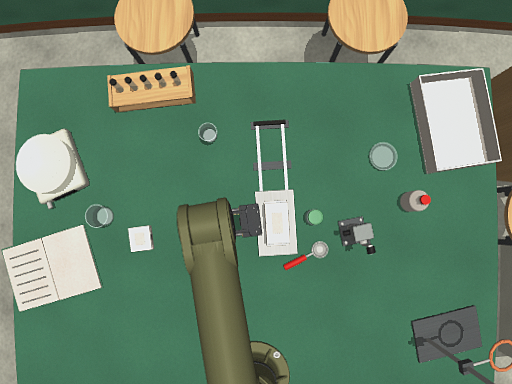

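Run:
```python
from h import *
t=cam("top");s=cam("scene")
crop(t,80,190,170,260,8,"bk.png");crop(s,345,170,425,235,8,"bk2.png")
```

```text
(no output)
```

View pics/bk.png

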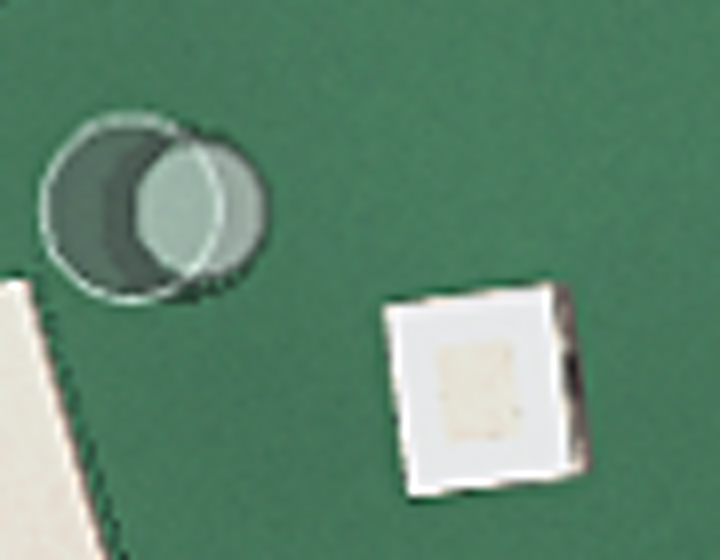

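View pics/bk2.png

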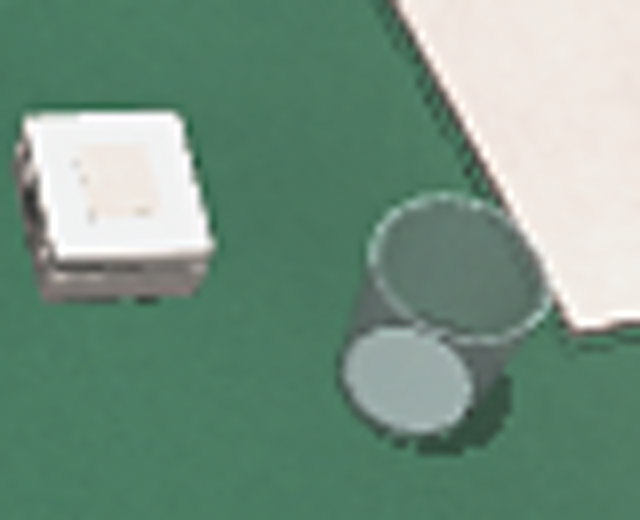

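```bash
python3 -m pendant '[-0.17,0.86,0,0,0,0,87,-0.17,0.86,0,0,0,0,87,-0.17,0.86,0,0,0,0,87,-0.17,0.86,0,0,0,0,87,-0.17,0.86,0,0,0,0,87,-0.17,0.86,0,0,0,0,87,-0.17,0.86,0,0,0,0,87,-0.17,0.86,0,0,0,0,87,0,0,0,0,0,0,87,0,0,0,0,0,0,87]'
python3 - <<'E'
from h import *
s=cam("scene");print("s",boxes(s,roi=(290,170,380,280)))
E
```

```text
time_s: 26.95
tool_pos: [0.4278, 0.3445, 0.2663]
tool_rot: [-89.9, -0.0, -173.2]
force: [0.5, -0.4, -0.7]
grip_width: 0.0869
s []
```

```bash
python3 -m pendant '[0,0.18,-0.9,0,0,0,87, 0,0,-1,0,0,0,87, 0,0,-1,0,0,0,87, 0,0,-1,0,0,0,87,0,0,-0.3,0,0,0,87,0,0,0,0,0,0,87,0,0,0,0,0,0,87]'
python3 - <<'E'
from h import *
s=cam("scene");crop(s,310,100,440,230,4,"e1.png")
t=cam("top");crop(t,80,170,210,290,4,"e2.png")
E
```

```text
time_s: 27.88
tool_pos: [0.428, 0.3538, 0.1003]
tool_rot: [-90.1, 0.1, -173.2]
force: [-0.2, 0.7, -0.5]
grip_width: 0.0868
```

View pics/e1.png

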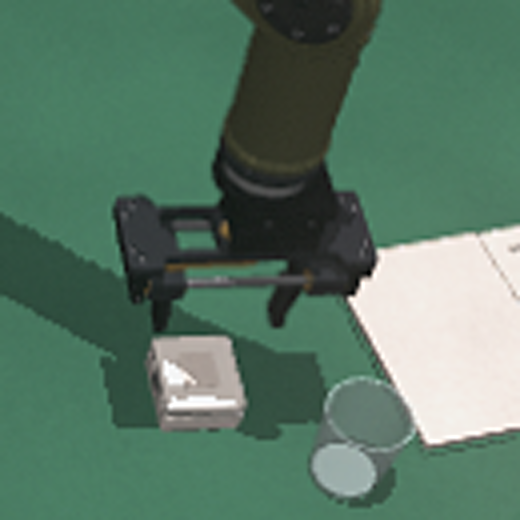

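View pics/e2.png

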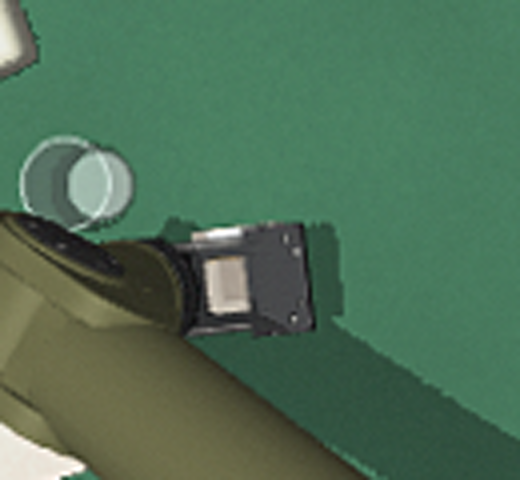

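```bash
python3 -m pendant '[0,-0.06,-0.7,0,0,0,87, 0,0,-0.7,0,0,0,87, 0,0,-0.5,0,0,0,87, 0,0,-0.33,0,0,0,87,0,0,0,0,0,0,87,0,0,0,0,0,0,87]'; python3 -m pendant '[0,0,0,0,0,0,60, 0,0,0,0,0,0,60, 0,0,0,0,0,0,60, 0,0,0,0,0,0,60, 0,0,0,0,0,0,60, 0,0,0,0,0,0,60]' 25; python3 -m pendant '[0,0,0.3,0,0,0,55, 0,0,0.6,0,0,0,55, 0,0,1,0,0,0,55, 0,0,1,0,0,0,55,0,0,1,0,0,0,55, 0,0,0.3,0,0,0,55,0,0,0,0,0,0,55]'
```

```text
time_s: 28.72
tool_pos: [0.4273, 0.3515, 0.0102]
tool_rot: [-90.0, 0.1, -173.1]
force: [-0.1, -0.4, -0.1]
grip_width: 0.087
time_s: 29.48
tool_pos: [0.4271, 0.3511, 0.0097]
tool_rot: [-90.0, 0.0, -173.1]
force: [-0.3, -0.9, 4.0]
grip_width: 0.0677
time_s: 30.35
tool_pos: [0.4269, 0.3506, 0.1773]
tool_rot: [-90.0, 0.0, -173.1]
force: [-0.0, -0.8, -2.8]
grip_width: 0.0676
```

```bash
python3 -m pendant '[0.1,-0.45,0,0,0,-0.35,55, 0.1,-0.85,0,0,0,0,55, 0.1,-0.9,0,0,0,0,55, 0.1,-0.9,0,0,0,0,55, 0.1,-0.9,0,0,0,0,55, 0.1,-0.9,0,0,0,0,55, 0.1,-0.9,0,0,0,0,55, 0.1,-0.9,0,0,0,0,55, 0.1,-0.9,0,0,0,0,55, 0.1,-0.9,0,0,0,0,55]';python3 -m pendant '[0.1,-0.9,0,0,0,0,55, 0.08,-0.6,0,0,0,0,55, 0.05,-0.5,0,0,0,0,55, 0,0,0,0,0,0,55,0,0,0,0,0,0,55]';python3 -m pendant '[0,0,0,0,0,0,55]'
```

```text
time_s: 31.6
tool_pos: [0.4654, 0.0093, 0.1755]
tool_rot: [-90.0, -0.2, -176.7]
force: [0.4, 0.5, -2.2]
grip_width: 0.0679
time_s: 32.22
tool_pos: [0.4761, -0.0676, 0.1773]
tool_rot: [-90.0, -0.0, -176.5]
force: [0.1, 0.4, -2.3]
grip_width: 0.0679
time_s: 32.35
tool_pos: [0.4761, -0.0678, 0.1775]
tool_rot: [-90.0, -0.0, -176.5]
force: [0.2, -0.0, -1.8]
grip_width: 0.0678
```

```bash
python3 -m pendant '[0,-0.04,-0.7,0,0,0,55, 0,0,-0.6,0,0,0,55, 0,0,-0.35,0,0,0,55, 0,0,0,0,0,0,55,0,0,0,0,0,0,55]';python3 -m pendant '[0,0,-0.1,0,0,0,55,0,0,-0.05,0,0,0,55,0,0,0,0,0,0,55]'
```

```text
time_s: 32.98
tool_pos: [0.4768, -0.0706, 0.1123]
tool_rot: [-90.0, 0.1, -176.6]
force: [-0.1, 0.2, -1.7]
grip_width: 0.0674
time_s: 33.35
tool_pos: [0.476, -0.0708, 0.1053]
tool_rot: [-90.0, -0.0, -176.6]
force: [0.0, -0.2, -2.4]
grip_width: 0.068
```

Run:
```python
from h import *
s=cam("scene");crop(s,190,110,290,260,4,"f1.png")
```

```text
(no output)
```

View pics/f1.png

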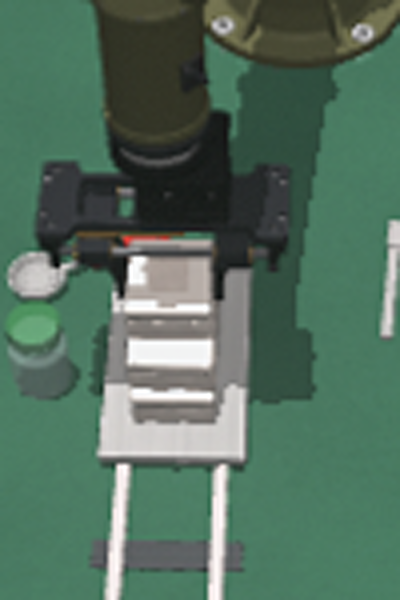

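```bash
python3 -m pendant '[0,0.035,-0.05,0,0,0,55,0,0,0,0,0,0,55]';python3 -m pendant '[0,0,-0.04,0,0,0,55,0,0,0,0,0,0,55]';python3 -m pendant '[0,0,-0.03,0,0,0,55,0,0,0,0,0,0,55]'
```

```text
time_s: 33.65
tool_pos: [0.476, -0.0692, 0.1032]
tool_rot: [-90.0, -0.0, -176.6]
force: [-0.2, 0.2, -1.7]
grip_width: 0.068
time_s: 33.9
tool_pos: [0.4761, -0.0694, 0.1018]
tool_rot: [-90.0, -0.0, -176.6]
force: [0.5, -0.5, -1.6]
grip_width: 0.0678
time_s: 34.15
tool_pos: [0.4762, -0.0694, 0.1017]
tool_rot: [-90.0, -0.0, -176.6]
force: [-4.0, -0.4, 7.7]
grip_width: 0.0679
```

Release, lift, move off to the −y side and inspect.

```bash
python3 -m pendant '[0,0,0,0,0,0,72,0,0,0,0,0,0,80,0,0,0,0,0,0,80,0,0,0.3,0,0,0,80,0,0,0.8,0,0,0,80,0,0,1,0,0,0,80,0,0,1,0,0,0,80,0,0,1,0,0,0,80,0,0,1,0,0,0,40]';python3 -m pendant '[-0.1,-0.95,0,0,0,0.35,0,-0.1,-0.95,0,0,0,0.35,0,-0.1,-0.95,0,0,0,0,0,-0.1,-0.95,0,0,0,0,0,-0.2,-0.95,0,0,0,0,0,-0.2,-0.95,0,0,0,0,0,-0.2,-0.95,0,0,0,0,0,-0.2,-0.95,0,0,0,0,0,-0.2,-0.5,0,0,0,0,0,0,0,0,0,0,0,0]'
python3 - <<'E'
from h import *
t=cam("top");s=cam("scene")
a=t["image"][160:270,240:320,::-1];b=s["image"][150:260,200:280,::-1]
cv2.imwrite("pics/st.png",cv2.resize(np.hstack([a,b]),None,fx=5,fy=5,interpolation=cv2.INTER_CUBIC))
cv2.imwrite("pics/sfull.png",s["image"][:,:,::-1])
for n,c in(("t",t),("s",s)):
    for nm,L,z in(("A",.135,.056),("B",.12,.092),("E",.075,.128)): print(n,nm,rect(c,(.4824,-.0688),3.4,L,.068,z))
E
```

```text
time_s: 35.28
tool_pos: [0.4761, -0.069, 0.3068]
tool_rot: [-89.9, 0.1, -176.6]
force: [-0.3, 0.2, -0.6]
grip_width: 0.0754
time_s: 36.52
tool_pos: [0.4192, -0.3943, 0.3046]
tool_rot: [-90.0, -0.0, -169.8]
force: [0.0, 0.5, 1.4]
grip_width: 0.0005
t A {'+x': (-2.26, -1.48, 14), '-x': (0.09, 0.67, 16), '+y': (-1.63, 0.19, 28), '-y': (3.49, -0.63, 16)}
t B {'+x': (-2.97, -0.32, 15), '-x': (5.25, 0.07, 17), '+y': (-1.07, 0.42, 30), '-y': (1.03, -0.53, 18)}
t E {'+x': (-2.92, -0.41, 19), '-x': (0.19, 1.05, 16), '+y': (-0.64, 0.48, 29), '-y': (-1.19, -0.6, 23)}
s A {'+x': (0.73, -0.07, 26), '-x': None, '+y': (-3.9, 2.34, 21), '-y': (5.57, -3.06, 15)}
s B {'+x': (0.72, 1.75, 22), '-x': (5.07, 0.08, 28), '+y': (-2.91, 2.14, 21), '-y': (3.65, -1.18, 14)}
s E {'+x': (0.21, 0.07, 26), '-x': (-2.05, 1.47, 28), '+y': (-1.96, 2.32, 21), '-y': (-0.72, -0.3, 25)}
```

View pics/st.png

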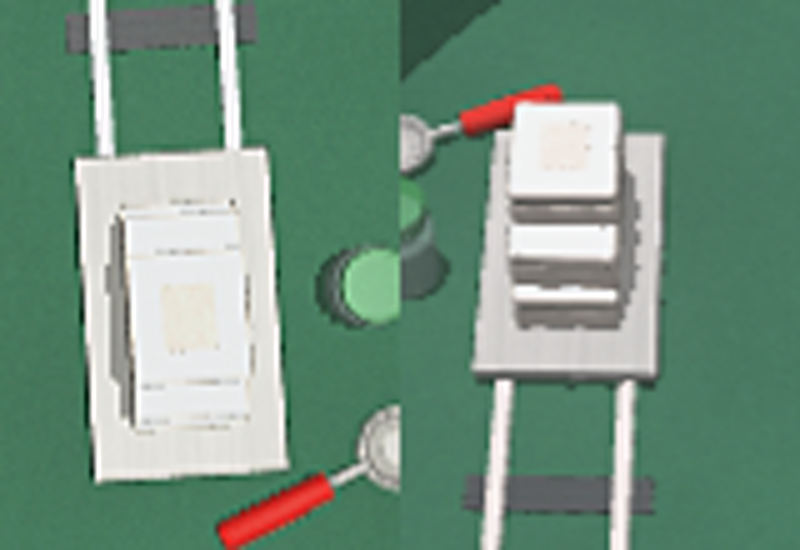

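View pics/sfull.png

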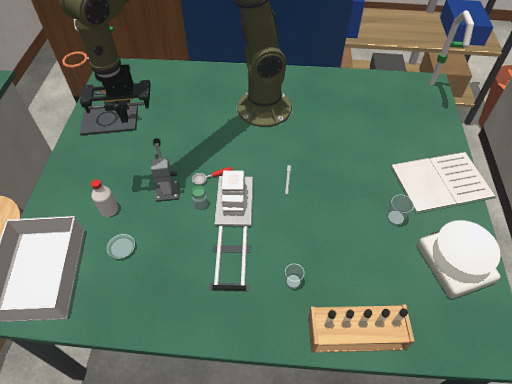

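```bash
python3 -m pendant '[0.08,0,-0.9,0,0,0,0,0,0,-0.9,0,0,0,0,0,0,-0.9,0,0,0,0,0,0,-0.55,0,0,0,0,0,0,0,0,0,0,0]';python3 -m pendant '[-0.06,0.4,0,0,0,0,0,-0.06,0.4,0,0,0,0,0,-0.06,0.3,0,0,0,0,0,0,0,0,0,0,0,0,0,0,0,0,0,0,0]'
```

```text
time_s: 37.25
tool_pos: [0.4233, -0.3907, 0.1734]
tool_rot: [-90.2, -0.1, -169.5]
force: [0.6, 1.1, -0.0]
grip_width: 0.0006
time_s: 37.88
tool_pos: [0.416, -0.3499, 0.1749]
tool_rot: [-89.9, 0.0, -169.7]
force: [0.2, -0.5, 0.1]
grip_width: 0.0003
```

```bash
python3 -m pendant '[-0.03,0.2,0,0,0,0,0,-0.04,0.2,0,0,0,0,0,-0.04,0.2,0,0,0,0,0,-0.04,0.2,0,0,0,0,0,-0.04,0.15,0,0,0,0,0,0,0,0,0,0,0,0]';python3 -m pendant '[-0.03,0.17,0,0,0,0,0,-0.03,0.15,0,0,0,0,0,0,0,0,0,0,0,0,0,0,0,0,0,0,0]'
python3 - <<'E'
from h import *
s=cam("scene")
b=s["image"][110:190,120:200,::-1]
cv2.imwrite("pics/sw5.png",cv2.resize(b,None,fx=5,fy=5,interpolation=cv2.INTER_CUBIC))
E
```

```text
time_s: 38.62
tool_pos: [0.4086, -0.3118, 0.1749]
tool_rot: [-89.9, 0.0, -169.6]
force: [0.4, -5.0, -0.3]
grip_width: 0.0004
time_s: 39.12
tool_pos: [0.4063, -0.2996, 0.1752]
tool_rot: [-89.9, 0.0, -169.7]
force: [-0.0, -5.3, 1.3]
grip_width: 0.0004
```

View pics/sw5.png

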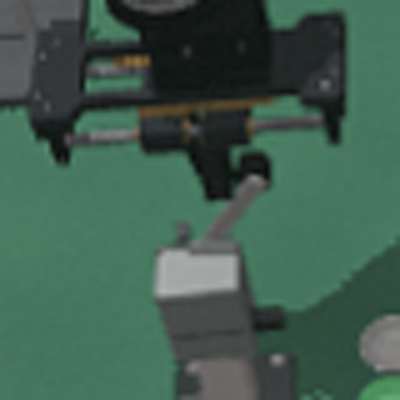

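```bash
python3 -m pendant '[0.05,-0.3,0,0,0,0,0, 0.05,-0.3,0,0,0,0,0, 0.05,-0.3,0,0,0,0,0, 0.05,-0.3,0,0,0,0,0, 0.06,-0.4,0,0,0,0,0, 0.06,-0.5,0,0,0,0,0, 0,0,0.8,0,0,0,0, 0,0,0.8,0,0,0,0, 0,0,0.8,0,0,0,0, 0,0,0.5,0,0,0,0]'; python3 -m pendant '[-0.3,-0.6,0,0,0,0,0,-0.3,-0.6,0,0,0,0,0,-0.3,-0.6,0,0,0,0,0,0,0,0,0,0,0,0,0,0,0,0,0,0,0]';python3 - <<'E'
from h import *
s=cam("scene");t=cam("top")
a=t["image"][150:270,230:390,::-1];b=s["image"][120:240,120:280,::-1]
cv2.imwrite("pics/fin.png",cv2.resize(np.vstack([a,b]),None,fx=2.4,fy=2.4,interpolation=cv2.INTER_CUBIC))
cv2.imwrite("pics/fint.png",t["image"][:,:,::-1])
for nm,L,z in(("A",.135,.056),("B",.12,.092),("E",.075,.128)): print(nm,rect(t,(.4824,-.0688),3.4,L,.068,z),rect(s,(.4824,-.0688),3.4,L,.068,z)["+x"])
E
```

```text
time_s: 40.42
tool_pos: [0.4191, -0.3838, 0.2922]
tool_rot: [-89.9, 0.0, -169.7]
force: [-0.8, -0.5, -0.4]
grip_width: 0.0004
time_s: 41.05
tool_pos: [0.3834, -0.4541, 0.2903]
tool_rot: [-90.1, 0.0, -169.6]
force: [0.1, 0.0, 0.8]
grip_width: 0.0002
A {'+x': (-2.3, -1.77, 15), '-x': (-0.11, 0.35, 19), '+y': (-1.62, 0.2, 27), '-y': (3.55, -0.69, 17)} (0.73, -0.07, 26)
B {'+x': (-2.97, -0.32, 15), '-x': (5.19, -0.04, 18), '+y': (-1.06, 0.36, 31), '-y': (1.06, -0.41, 17)} (0.44, 2.43, 22)
E {'+x': (-2.92, -0.41, 19), '-x': (0.1, 0.63, 13), '+y': (-0.51, 1.14, 27), '-y': (-1.17, -0.49, 23)} (-0.14, -0.59, 26)
```

View pics/fin.png

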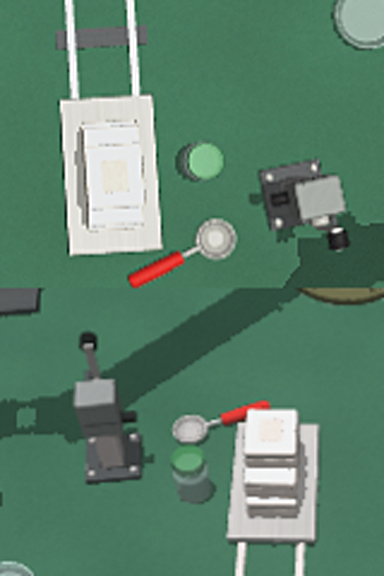

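View pics/fint.png

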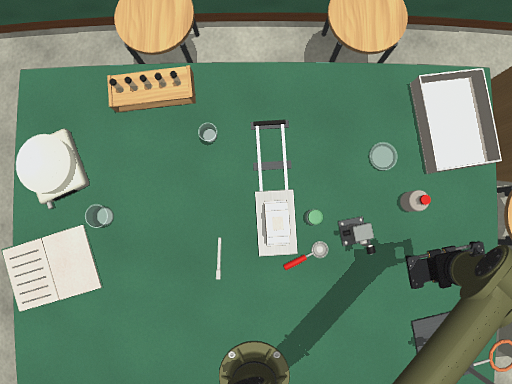

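```bash
for i in 1 2; do python3 -m pendant '[0,0,0,0,0,0,0,0,0,0,0,0,0,0,0,0,0,0,0,0,0,0,0,0,0,0,0,0,0,0,0,0,0,0,0,0,0,0,0,0,0,0,0,0,0,0,0,0,0,0,0,0,0,0,0,0,0,0,0,0,0,0,0,0,0,0,0,0,0,0]'|head -1;done
python3 - <<'E'
from h import *
a=cv2.imread("pics/fint.png");t=cam("top")
d=np.abs(a[:,:,::-1].astype(int)-t["image"]).max(2)[100:300,50:400];print((d>40).sum())
E
```

```text
time_s: 42.4
time_s: 43.65
20
```

Run:
```python
from h import *
a=cv2.imread("pics/fint.png");t=cam("top")
d=np.abs(a[:,:,::-1].astype(int)-t["image"]).max(2);d[:100]=0;d[300:]=0;d[:,:50]=0;d[:,400:]=0
ys,xs=np.where(d>40);print(list(zip(xs.tolist(),ys.tolist())))
for nm,L,z in(("A",.135,.056),("B",.12,.092),("E",.075,.128)): print(nm,rect(t,(.4824,-.0688),3.4,L,.068,z))
```

```text
[(390, 242), (398, 242), (384, 243), (380, 244), (354, 249), (353, 262), (352, 263), (395, 265), (349, 267), (347, 270), (345, 272), (339, 278), (334, 284), (369, 284), (365, 288), (363, 290), (359, 295), (358, 296), (357, 297)]
A {'+x': (-2.26, -1.48, 14), '-x': (-0.11, 0.35, 19), '+y': (-1.62, 0.2, 27), '-y': (3.49, -0.63, 16)}
B {'+x': (-3.01, -0.46, 14), '-x': (5.25, 0.07, 17), '+y': (-1.06, 0.36, 31), '-y': (1.06, -0.41, 17)}
E {'+x': (-2.89, -0.25, 19), '-x': (0.1, 0.91, 15), '+y': (-0.51, 1.14, 27), '-y': (-1.19, -0.6, 23)}
```

Only the robot's shadow edge differs; the column is unchanged. Handing in.

```bash
python3 -c "
from cell import env
print(env.sign_off())"
```

```text
the job is handed in; nothing more can be done
None
```

The job is done and handed in at about 44 s; no verdict was reported.

- **First switch test:** I swung the roller arm to about 0.68 rad and let it go. The image afterwards showed it upright on its pin.
- **Column:** Three boxes were present: 135, 120 and 75 mm. I stacked them in that order, longest at the bottom, centred on the plate with long sides along the rails.
- **Second switch swing:** I took the arm to about 0.65 rad and released it. It stood upright again in the final image.

**Last checks**
- The column was unchanged over the final 2.5 s, and the boxes lie within about 1 to 1.5 mm of the plate's centre and within about 1° of the rails.
- No knock to box_e was seen.
- The bystanders look where they were in the final top view. Only the robot's shadow edge changed between the last two pictures.

**Limits of the checks**
- The click itself can't be sensed. I judged the lever angles from the images and the tool's travel, and the two agreed to a few hundredths of a radian.
- Some box edges could not be measured well, because white on pale steel has little contrast. For those edges the top and scene cameras disagreed by up to about 2.5 mm, in opposite directions, so the centring figure also leans on the tool readings.

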